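# Sweep the ring sinkers into the bay with the long push bar

## Robot

A 6-joint arm with a two-finger parallel gripper is mounted at the origin on the work surface. World frame = base frame: x ahead of the robot, y to its left, z up, the work surface at z = 0. Lengths are in mm, angles in rad, forces in N, time in s.
With the tool pointing down it reaches from about 400 to 925 mm from the base axis. Payload 12.5 kg.
Tool frame: the origin (TCP) lies midway between the tips of the shut fingers; the grasp point (between the pads) lies 19 mm behind it; z points along the fingers, y is the line along which they close (so a half turn about z gives the same grasp; the last joint's range is limited). The gripper opens to 95 mm and grips with 3 to 60 N. Pads are 20 mm wide; open, the fingers measure 119 mm over their backs; the gripper's body (75 mm by 180 mm) begins 59 mm behind the grasp point.
Start: joints at [-1.221, 0.491, 1.559, -0, 1.092, -0.106], TCP at [275.137, -561.201, 214.661] pointing down, gripper open.
Joint ranges: [-3.1, 3.1], [-0.84, 2.19], [0.05, 2.79], [-1.13, 4.28], [0.06, 2.93], [-2.69, 2.69]. Speed limits (rad/s): [2.22, 2.22, 2.79, 3.14, 3.14, 3.14].

## Interface

Orientations are given as [roll, pitch, yaw] about the fixed x, y, z axes, in that order (R = Rz(yaw) Ry(pitch) Rx(roll)).
In Python, from cell import readout, eyes, env gives the robot as it stands.
- The arm moves only by the tool move_arm, never from a script. Its argument "plan" is a list of rows, each a list of 3 entries, a list of its own where there are three numbers: the turn, a rotation vector about the tool's x, y, z in degrees, then the shift along the tool's x, y, z in m, then the gripper command: -1 is shut, 1 is fully open, values between are in proportion. In form: [[[ax, ay, az], [x, y, z], jaw], ...]. A call has 1 to 5 rows; each row is the pose to reach, as a shift and turn from the pose commanded when the call began, along the tool's axes at that moment; what a row does not reach only later rows make up. A row lasts 1/8 s, in which the tool goes at most 62.5 mm and 10.7 degrees, less where a joint would pass 70% of its speed; a pose out of reach is approached as far as the arm can. A call with a gripper value outside its range is refused whole. The fingers move at their own pace and stop on an object; the grip force is fixed at half the most. Time passes only in rows, so rows that repeat a pose let the fingers close. It gives the time, the measured TCP pose, the force, the opening and the grip force at its end, in the units of the state.
- readout.state(): the state, without advancing time (a new reading comes with each control period).
- eyes.read_camera(name): name is "side" or "top"; returns a dict with "img" (400x640x3 uint8, red, green, blue), "K" (3x3 intrinsics, pixels), "extrinsics" (4x4, takes a point from camera to world coordinates). Camera axes: x right, y up, looking along -z (the intrinsics and any distortion apply to the point x, -y, -z); pixel columns grow to the right and rows downward; lengths in mm; the calibration is good to about 2 mm. A picture is of the moment at which its call begins. There is no depth.
- env.job_done(): hands the job in; it is judged then, once.
Trained networks look in a picture, given as the dict that the camera call returned (one of the last four; its "shot" number tells which), for a name from the list of things; names that differ only in an ending like _2 or _b are one class to them, and where a whole thing is asked for, a point or a joint stands for the part that bears it (a point fixed in the world has none). Each returns a list of dicts, best first, with "score" (0 to 1); they miss things now and then, are a little off and sometimes report something else, mostly with a low value. They report only what shows in the picture. A call takes as long as a camera call.
- eyes.cut_out(picture, name): "mask" (400x640 bool, what is visible of it) and "uv" ([column, row] in pixels, amid what is visible of it).
The state is a dict: "t": time; "joints": joint angles; "qvel": joint speeds; "tau": joint torques, N m; "eef_pos": TCP position; "tcp_rot": TCP orientation; "ft_force": force on the tool from outside, world axes, zero at the start; "moment": the same for the moment, N m; "opening": opening from 0.0 (shut) to 1.0 (fully open); "grip_force": force on a finger pad.
Only numpy, scipy, OpenCV 4.12 (cv2) and the standard library are available. Lean on these libraries where they do the work, as an engineer would, in place of code of your own. Each camera call takes 0.05 s, during which the arm holds its last target. There are 200 camera calls.

## Task

Pick up the long push bar by its wooden grip, stand it behind the three small ring sinkers and push all three together, as one row along the bar, fully inside the batten bay. Push them only with the bar: do not touch them with the gripper, or lift or tip them. Then draw the bar back out of the bay and leave it standing upright on the bench.

Things in the scene. Friction and masses are not known exactly. Their poses are not given: they have to be found in the camera images.
- bar: The long push bar: aluminium, 200 mm long (x), 24 thick (y), 30 high, standing on the bench; on its middle a wooden grip block, 50 along x, 24 thick, 30 to 85 mm above the underside: grip across the 24. 0.35 kg. Origin: centre of the underside, z up; both sides alike. A like bar only 80 mm long, near it, is the wrong one. Nothing near the work is over 90 mm tall.
- ring0: One of three equal dark steel ring sinkers lying flat: 36 mm outside diameter, 14 mm hole, 18 mm high, about 0.1 kg. Origin: centre of its underside, z up. They lie about 50 mm apart side by side, 90 to 170 mm in front of the bay's mouth, within 60 mm of its centre line. A lone 68 mm ring elsewhere is not one of them.
- ring1: One of three equal dark steel ring sinkers lying flat: 36 mm outside diameter, 14 mm hole, 18 mm high, about 0.1 kg. Origin: centre of its underside, z up. They lie about 50 mm apart side by side, 90 to 170 mm in front of the bay's mouth, within 60 mm of its centre line. A lone 68 mm ring elsewhere is not one of them.
- ring2: One of three equal dark steel ring sinkers lying flat: 36 mm outside diameter, 14 mm hole, 18 mm high, about 0.1 kg. Origin: centre of its underside, z up. They lie about 50 mm apart side by side, 90 to 170 mm in front of the bay's mouth, within 60 mm of its centre line. A lone 68 mm ring elsewhere is not one of them.
- bay: Bay: three dark wooden battens (18 mm wide, 30 mm high) nailed to the bench as a U, fixed; no floor of its own, the bench runs through. Inside 250 mm wide (its x) and 110 mm deep (its y). Origin: middle of the open mouth at bench height; y points into the bay (back batten's inner face at y = 110 mm), x along the mouth, z up.

How it is judged (in metres and radians):
On the way:
1. the long bar, low over the bench, has all three rings pushed together along one side of it (each ring's centre within 75 mm of the bar's middle line and pushed at least 15 mm), still outside the bay (((y of ring0 in the frame of bar between 0.015 and 0.075 m and y of ring1 in the frame of bar between 0.015 and 0.075 m and y of ring2 in the frame of bar between 0.015 and 0.075 m) or (y of ring0 in the frame of bar between -0.075 and -0.015 m and y of ring1 in the frame of bar between -0.075 and -0.015 m and y of ring2 in the frame of bar between -0.075 and -0.015 m)) and height (world z) of bar below 0.016 m and x of ring0 in the frame of bar between -0.115 and 0.115 m and distance of each of ring0, ring1, ring2 from where it was at the start of the episode above 0.015 m and y of each of ring0, ring1, ring2 in the frame of bay below 0.015 m and x of ring1 in the frame of bar between -0.115 and 0.115 m and x of ring2 in the frame of bar between -0.115 and 0.115 m), for 0.1 s.
At the end, for the whole second after the job is handed in: all three rings lie flat and at rest on the bench inside the bay (centres at least 15 mm past the mouth), and the long bar stands upright and at rest on the bench, its middle line at least 6 mm outside the mouth (y of ring0 in the frame of bay between 0.015 and 0.105 m and x of ring0 in the frame of bay between -0.12 and 0.12 m and height (world z) of each of ring0, ring1, ring2, bar below 0.006 m and angle between each of ring0, ring1, ring2, bar's own z axis and vertical below 0.15 rad and linear speed of each of ring0, ring1, ring2, bar below 0.02 m/s and y of ring1 in the frame of bay between 0.015 and 0.105 m and x of ring1 in the frame of bay between -0.12 and 0.12 m and y of ring2 in the frame of bay between 0.015 and 0.105 m and x of ring2 in the frame of bay between -0.12 and 0.12 m and y of bar in the frame of bay below -0.006 m); the robot touches nothing.
It fails at once if the gripper or arm touched a ring sinker (contact force between any of the fingers, the arm and ring0 above 1 N or contact force between any of the fingers, the arm and ring1 above 1 N or contact force between any of the fingers, the arm and ring2 above 1 N).
It fails at once if a ring sinker was lifted or tipped (height (world z) of any of ring0, ring1, ring2 above 0.02 m or angle between any of ring0, ring1, ring2's own z axis and vertical above 0.6 rad).
It also fails if it takes over 43 s, if anything falls off the work surface, if the arm or the gripper's body presses on something with over 40 N, if the wrist force passes 120 N, or if a joint passes its speed limit or range.

## Working session

There is one attempt and no reset: what is moved stays moved. The work goes in short steps, Python scripts to look and compute and a tool call to move; the robot and the scene stay as the last step left them, time stands still between calls to the robot, and variables do not carry over. Pictures are saved under pics/ and viewed, at most 10 in all, crops included, and the job is handed in when it is done.

Besides the shell and the picture viewer there is one more tool, called after "Request:" in YAML: its name, and indented under it one key for each argument. move_arm: Moves the arm, as the interface text tells. Its arguments: {"type":"object","properties":{"plan":{"type":"array","items":{"type":"array"}}},"required":["plan"]}

```bash
mkdir -p pics
cat > h.py <<'E'
import numpy as np, cv2
from cell import readout, eyes, env
def plane(p,uv,z):
    E=np.array(p["extrinsics"]);K=np.array(p["K"])
    uv=np.atleast_2d(uv).astype(float)
    d=np.c_[(uv[:,0]-K[0,2])/K[0,0],-(uv[:,1]-K[1,2])/K[1,1],-np.ones(len(uv))]@E[:3,:3].T
    o=E[:3,3]; return (o+d*((z-o[2])/d[:,2])[:,None])[:,:2]
E
python3 - <<'E'
from h import *
for c in("top","side"):
    p=eyes.read_camera(c); cv2.imwrite(f"pics/{c}0.png",p["img"][:,:,::-1])
    print(c,[k for k in p],np.round(p["extrinsics"],2).tolist(),np.round(p["K"],1).tolist())
    for n in("bar","ring0","bay"):
        for r in eyes.cut_out(p,n)[:5]:
            ys,xs=np.nonzero(r["mask"]); print(c,n,round(r["score"],2),np.round(r["uv"]),len(xs),xs.min(),xs.max(),ys.min(),ys.max(),plane(p,r["uv"],{"bar":30,"ring0":18,"bay":30}[n]).round())
print(readout.state())
E
```

```text
top ['img', 'K', 'extrinsics', 'shot'] [[0.01, 0.99, -0.16, 424.61], [-1.0, 0.01, -0.03, -52.74], [-0.03, 0.16, 0.99, 773.5], [0.0, 0.0, 0.0, 1.0]] [[370.1, 0.0, 322.0], [0.0, 370.1, 201.0], [0.0, 0.0, 1.0]]
top bar 0.85 [477. 196.] 1974 456 498 151 247 [[ 557. -341.]]
top ring0 0.5 [297. 236.] 170 292 307 229 244 [[475.  22.]]
top ring0 0.48 [307. 211.] 200 298 314 204 219 [[525.   2.]]
side ['img', 'K', 'extrinsics', 'shot'] [[-1.0, -0.01, -0.03, 512.18], [-0.02, -0.5, 0.87, 579.38], [-0.02, 0.87, 0.5, 418.83], [0.0, 0.0, 0.0, 1.0]] [[376.7, 0.0, 320.3], [0.0, 376.7, 194.2], [0.0, 0.0, 1.0]]
side bar 0.77 [316. 151.] 1229 279 353 125 162 [[ 555. -318.]]
side ring0 0.86 [325. 232.] 263 318 336 222 238 [[526.  23.]]
side ring0 0.78 [354. 234.] 304 345 363 225 243 [[474.  28.]]
side ring0 0.67 [302. 244.] 366 292 312 235 254 [[566.  59.]]
side bay 0.82 [342. 360.] 9111 221 463 282 385 [[503. 295.]]
{'t': 0.4, 'joints': array([-1.22059607e+00,  4.90983634e-01,  1.55896661e+00, -1.28252432e-06,
        1.09168375e+00, -1.05609920e-01]), 'qvel': array([-0.00045881, -0.00057541, -0.00307418,  0.00107363, -0.00023296,
       -0.00079925]), 'tau': array([-9.86225095e-04, -6.11915588e+01, -2.58177745e+01,  6.91691902e-02,
        4.52820549e-02, -3.37686402e-05]), 'eef_pos': array([ 275.12987115, -561.17403039,  214.58599129]), 'tcp_rot': array([-3.14155142e+00, -3.22603911e-06,  4.55810766e-01]), 'ft_force': array([ 0.31534829, -0.57970472, -0.38559166]), 'moment': array([-0.0382059 ,  0.02891433, -0.06063285]), 'grip_force': 0.0, 'opening': 1.0018510788568813}
```

View pics/top0.png

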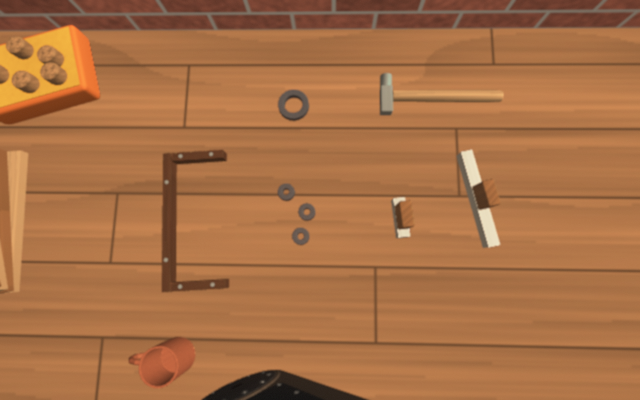

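View pics/side0.png

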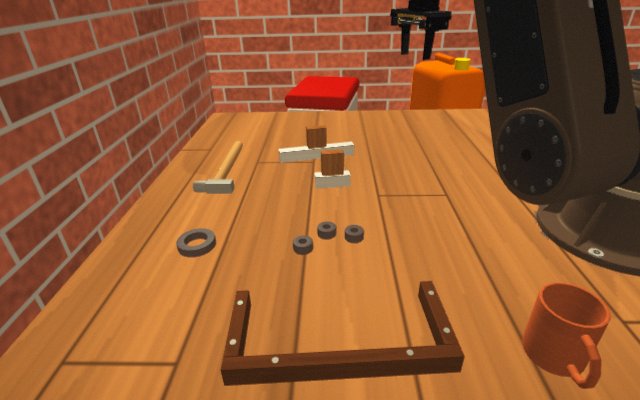

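The top view shows the long bar at (478,198) and the short one at (402,217). The rings are at (286,192), (307,212) and (300,236), and the bay spans (163–228, 150–292) with its mouth facing right. The long bar has to be carried over the short one.

Run:
```python
from h import *
p=eyes.read_camera("top"); im=p["img"]
print("rings",plane(p,[[286.5,192],[307,212],[300.5,236.5]],12).round())
hsv=cv2.cvtColor(im,cv2.COLOR_RGB2HSV)
white=((hsv[:,:,1]<60)&(hsv[:,:,2]>150)).astype(np.uint8)
n,l,s,c=cv2.connectedComponentsWithStats(white)
for i in range(1,n):
    if s[i,4]>80:
        ys,xs=np.nonzero(l==i); w=plane(p,np.c_[xs,ys],30).astype(np.float32)
        print(s[i],cv2.minAreaRect(w))
r=eyes.cut_out(p,"bar")[0]; ys,xs=np.nonzero(r["mask"]&(white==0))
print("grip px",xs.min(),xs.max(),ys.min(),ys.max())
print("bay z30: tips",plane(p,[[226,150.5],[226,160],[228,280],[228,289]],30).round().tolist(),"back corners in",plane(p,[[176,162],[177,282]],30).round().tolist())
s=eyes.read_camera("side")
print("side rings",plane(s,[[354,232],[326.5,229],[302.5,243]],14).round().tolist())
print("side bay tips",plane(s,[[237,292],[249,292],[421,283],[433,283]],30).round().tolist(),"back in",plane(s,[[240,356],[448,348]],30).round().tolist())
print("side grip top, bar ends",plane(s,[[316.5,127]],85).round().tolist(),plane(s,[[279.5,150],[354,144.5]],30).round().tolist())
big=cv2.resize(im[120:270,150:510],None,fx=2.2,fy=2.2,interpolation=cv2.INTER_CUBIC)
cv2.imwrite("pics/c1.png",big[:,:,::-1])
```

```text
rings [[566.  46.]
 [524.   2.]
 [473.  15.]]
[382  74  11  36 284] ((782.2147216796875, -163.67173767089844), (79.51907348632812, 20.137672424316406), 2.280247211456299)
[461 151  19  35 377] ((616.64453125, -331.3056945800781), (71.14231872558594, 22.78947639465332), 13.145353317260742)
[478 209  21  37 423] ((495.001708984375, -359.718017578125), (72.06085968017578, 22.782697677612305), 13.277271270751953)
grip px 456 499 153 246
bay z30: tips [[650.0, 174.0], [630.0, 173.0], [385.0, 155.0], [367.0, 154.0]] back corners in [[625.0, 278.0], [379.0, 257.0]]
side rings [[474.0, 18.0], [524.0, 8.0], [566.0, 50.0]]
side bay tips [[650.0, 185.0], [633.0, 185.0], [385.0, 167.0], [368.0, 167.0]] back in [[624.0, 290.0], [376.0, 277.0]]
side grip top, bar ends [[552.0, -342.0]] [[650.0, -325.0], [455.0, -356.0]]
```

View pics/c1.png

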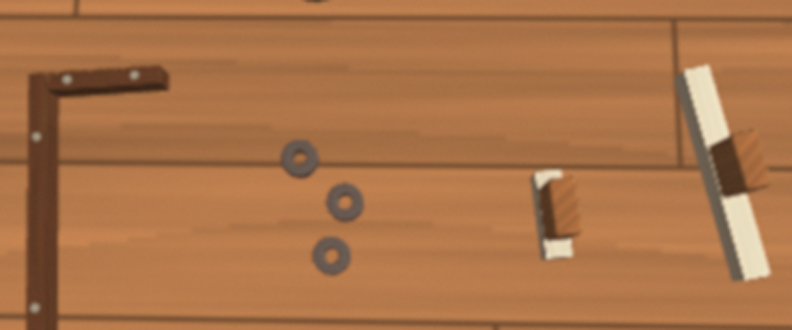

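The long bar is at about (555,-345) with yaw 13°. The bay's mouth centre is at about (508,168) with yaw 4°. The rings are at (566,48), (524,5) and (474,17).

Request:
move_arm:
  plan:
    - [[0, 0, 6.5], [0.06, -0.012, 0], 1]
    - [[0, 0, 12.9], [0.12, -0.024, 0], 1]
    - [[0, 0, 12.9], [0.18, -0.037, 0], 1]
    - [[0, 0, 12.9], [0.24, -0.049, 0], 1]
    - [[0, 0, 12.9], [0.3, -0.061, 0], 1]

```text
t: 1.18
eef_pos: [519.1, -373.0, 214.9]
tcp_rot: [3.141, -0.0, 0.231]
ft_force: [-0.9, -0.1, -0.5]
opening: 1.006
grip_force: 0.0
```

Request:
move_arm:
  plan:
    - [[0, 0, 0], [0.043, -0.02, 0.03], 1]
    - [[0, 0, 0], [0.043, -0.02, 0.08], 1]
    - [[0, 0, 0], [0.043, -0.02, 0.11], 1]
    - [[0, 0, 0], [0.043, -0.02, 0.11], 1]

```text
t: 1.68
eef_pos: [554.2, -344.4, 102.6]
tcp_rot: [-3.138, 0.003, 0.231]
ft_force: [-0.5, -0.6, 0.3]
opening: 1.0
grip_force: 0.0
```

Run:
```python
from h import *
a=eyes.read_camera("top")["img"];b=eyes.read_camera("side")["img"]
a=cv2.resize(a[100:300,380:580],(400,400),interpolation=2);b=cv2.resize(b[40:240,230:430],(400,400),interpolation=2)
cv2.imwrite("pics/c2.png",np.hstack([a,b])[:,:,::-1])
print(readout.state()["eef_pos"])
```

```text
[ 555.32222269 -345.49827078  105.66023487]
```

View pics/c2.png

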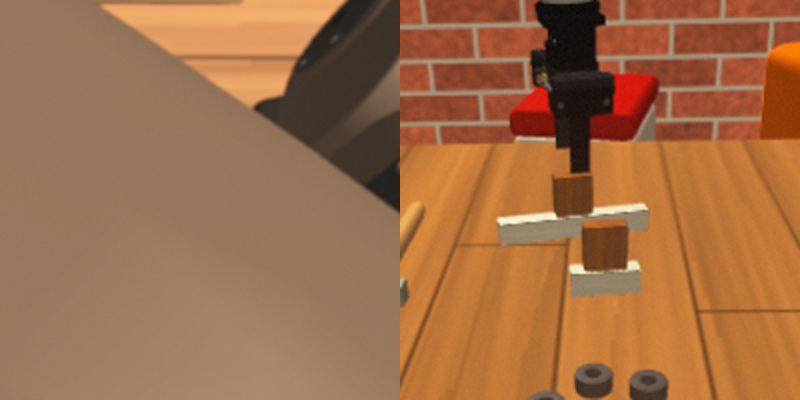

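The side view shows the two fingers, at crop columns 556–590, centred over the grip block at 553–593. I'll lower and grip.

Request:
move_arm:
  plan:
    - [[0, 0, 0], [0, 0, 0.03], 1]
    - [[0, 0, 0], [0, 0, 0.056], 1]
    - [[0, 0, 0], [0, 0, 0.056], 1]
    - [[0, 0, 0], [0, 0, 0.056], -1]
    - [[0, 0, 0], [0, 0, 0.056], -1]

```text
t: 2.4
eef_pos: [555.6, -345.6, 50.4]
tcp_rot: [3.14, -0.002, 0.231]
ft_force: [0.1, 0.4, 0.1]
opening: 0.842
grip_force: 0.0
```

Request:
move_arm:
  plan:
    - [[0, 0, 0], [0, 0, 0], -1]
    - [[0, 0, 0], [0, 0, 0], -1]
    - [[0, 0, 0], [0, 0, 0], -1]
    - [[0, 0, 0], [0, 0, 0], -1]

```text
t: 2.9
eef_pos: [555.0, -345.1, 48.6]
tcp_rot: [3.142, 0.0, 0.231]
ft_force: [0.7, 0.6, 0.1]
opening: 0.425
grip_force: 0.0
```

Request:
move_arm:
  plan:
    - [[0, 0, 0], [0, 0, 0], -1]
    - [[0, 0, 0], [0, 0, 0], -1]
    - [[0, 0, 0], [0, 0, 0], -1]
    - [[0, 0, 0], [0, 0, 0], -1]
    - [[0, 0, 0], [0, 0, 0], -1]

```text
t: 3.52
eef_pos: [554.9, -345.1, 48.6]
tcp_rot: [3.141, 0.0, 0.231]
ft_force: [0.5, -0.4, -1.8]
opening: 0.248
grip_force: 30.0
```

Request:
move_arm:
  plan:
    - [[0, 0, 0], [0, 0, -0.03], -1]
    - [[0, 0, 0], [0, 0, -0.075], -1]
    - [[0, 0, 0], [0, 0, -0.12], -1]
    - [[0, 0, 0], [0.004, -0.03, -0.13], -1]
    - [[0, 0, 0], [0.01, -0.075, -0.13], -1]

```text
t: 4.15
eef_pos: [547.4, -269.7, 179.4]
tcp_rot: [3.141, -0.001, 0.229]
ft_force: [0.4, 1.2, -3.1]
opening: 0.254
grip_force: 30.0
```

Request:
move_arm:
  plan:
    - [[0, 0, 0], [0.006, -0.045, 0], -1]
    - [[0, 0, 3], [0.012, -0.09, 0], -1]
    - [[0, 0, 6], [0.018, -0.135, 0], -1]
    - [[0, 0, 9.2], [0.024, -0.18, 0], -1]
    - [[0, 0, 9.2], [0.03, -0.22, 0], -1]

```text
t: 4.78
eef_pos: [525.8, -47.1, 178.5]
tcp_rot: [-3.141, 0.001, 0.069]
ft_force: [1.6, -0.0, -3.2]
opening: 0.252
grip_force: 30.0
```

Request:
move_arm:
  plan:
    - [[0, 0, 0], [0, 0, 0], -1]
    - [[0, 0, 0], [0, 0, 0], -1]

```text
t: 5.03
eef_pos: [526.4, -48.9, 178.6]
tcp_rot: [3.141, 0.0, 0.071]
ft_force: [0.4, -0.1, -2.7]
opening: 0.253
grip_force: 30.0
```

Run:
```python
from h import *
a=eyes.read_camera("top")["img"];p=eyes.read_camera("side");b=p["img"]
cv2.imwrite("pics/c3.png",np.hstack([cv2.resize(a,(390,244)),cv2.resize(b[100:400,200:500],(400,244*400//400))])[:,:,::-1])
cv2.imwrite("pics/c3.png",cv2.resize(b[80:400,180:500],(600,600),interpolation=2)[:,:,::-1])
for n in("bar","ring0"):
    for r in eyes.cut_out(p,n)[:4]: print(n,r["score"],r["uv"])
print(readout.state())
```

```text
bar 0.94 [327.9, 148.5]
ring0 0.82 [303.2, 246.0]
ring0 0.73 [352.6, 232.7]
ring0 0.62 [325.0, 231.7]
{'t': 5.225, 'joints': array([-2.18736990e-01,  3.98271651e-01,  1.83643366e+00, -1.55026275e-04,
        9.07040128e-01,  1.28324339e+00]), 'qvel': array([ 5.69268498e-04, -1.84302321e-03,  3.46738382e-05,  2.30681807e-03,
       -2.80464681e-04,  1.28325278e-03]), 'tau': array([ 2.42784703e-01, -5.33784163e+01, -2.33880705e+01,  5.01425948e-02,
       -6.80282596e-02, -6.54601361e-03]), 'eef_pos': array([526.46681667, -49.55565257, 178.50333408]), 'tcp_rot': array([3.14151890e+00, 1.81141699e-04, 6.89114539e-02]), 'ft_force': array([ 0.17820822, -0.25599872, -3.81761612]), 'moment': array([0.04035267, 0.03924135, 0.01294068]), 'grip_force': 29.99671697616577, 'opening': 0.2510183634540176}
```

View pics/c3.png

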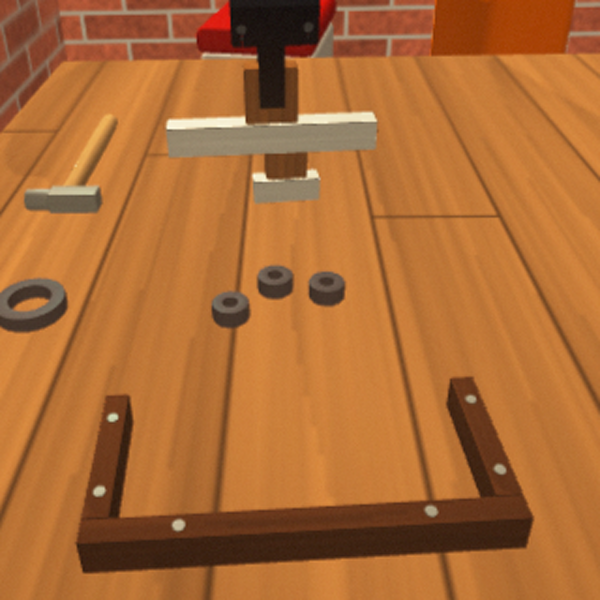

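The side view shows the bar held level at its middle, behind the rings, with the short bar well behind it. The way down is clear.

Request:
move_arm:
  plan:
    - [[0, 0, 0], [0, 0, 0.04], -1]
    - [[0, 0, 0], [0, 0, 0.08], -1]
    - [[0, 0, 0], [0, 0, 0.11], -1]
    - [[0, 0, 0], [0, 0, 0.1285], -1]
    - [[0, 0, 0], [0, 0, 0.1285], -1]

```text
t: 5.85
eef_pos: [526.2, -49.3, 49.2]
tcp_rot: [-3.141, 0.002, 0.069]
ft_force: [-0.2, 0.0, -3.7]
opening: 0.249
grip_force: 30.0
```

Request:
move_arm:
  plan:
    - [[0, 0, 0], [0, 0, 0], -1]
    - [[0, 0, 0], [0, 0, 0], -1]

```text
t: 6.1
eef_pos: [526.7, -49.0, 50.7]
tcp_rot: [3.141, -0.001, 0.07]
ft_force: [0.2, -0.2, -4.0]
opening: 0.252
grip_force: 30.0
```

Request:
move_arm:
  plan:
    - [[0, 0, 0], [0, -0.01, 0], -1]
    - [[0, 0, 0], [0, -0.02, 0], -1]
    - [[0, 0, 0], [0, -0.03, 0], -1]
    - [[0, 0, 0], [0, -0.042, 0], -1]
    - [[0, 0, 0], [0, -0.054, 0], -1]

```text
t: 6.72
eef_pos: [522.7, 5.9, 50.2]
tcp_rot: [3.141, -0.0, 0.07]
ft_force: [1.0, -2.4, -0.9]
opening: 0.247
grip_force: 30.0
```

Request:
move_arm:
  plan:
    - [[0, 0, 0], [0, -0.012, 0], -1]
    - [[0, 0, 0], [0, -0.024, 0], -1]
    - [[0, 0, 0], [0, -0.036, 0], -1]
    - [[0, 0, 0], [0, -0.048, 0], -1]
    - [[0, 0, 0], [0, -0.06, 0], -1]

```text
t: 7.35
eef_pos: [518.5, 65.7, 50.2]
tcp_rot: [3.141, -0.0, 0.07]
ft_force: [0.7, -4.8, 0.8]
opening: 0.254
grip_force: 30.0
```

Request:
move_arm:
  plan:
    - [[0, 0, 0], [0, -0.01, 0], -1]
    - [[0, 0, 0], [0, -0.02, 0], -1]
    - [[0, 0, 0], [0, -0.03, 0], -1]
    - [[0, 0, 0], [0, -0.04, 0], -1]
    - [[0, 0, 0], [0, -0.04, 0], -1]

```text
t: 7.98
eef_pos: [515.3, 105.8, 49.9]
tcp_rot: [-3.141, 0.001, 0.071]
ft_force: [0.7, 0.7, -3.8]
opening: 0.253
grip_force: 30.0
```

Run:
```python
from h import *
p=eyes.read_camera("side");b=p["img"]
cv2.imwrite("pics/c4.png",cv2.resize(b[120:400,200:480],(600,600),interpolation=2)[:,:,::-1])
for r in eyes.cut_out(p,"ring0")[:4]: print(r["score"],r["uv"],plane(p,r["uv"],12).round())
print(readout.state()["eef_pos"],readout.state()["ft_force"])
```

```text
0.93 [306.0, 279.8] [[555. 141.]]
0.89 [330.8, 278.9] [[516. 139.]]
0.81 [362.9, 279.3] [[467. 140.]]
[515.39094712 105.17989433  49.87727574] [-0.36572543 -0.29216173 -3.35706196]
```

View pics/c4.png

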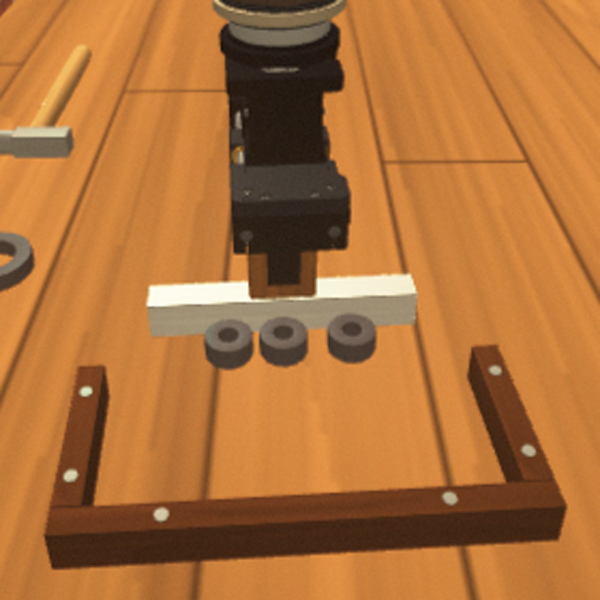

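All three rings are in one row along the bar, at crop positions (228,342), (283,340) and (352,337), just outside the mouth. I'll push on into the bay.

Request:
move_arm:
  plan:
    - [[0, 0, 0], [0, -0.008, 0], -1]
    - [[0, 0, 0], [0, -0.018, 0], -1]
    - [[0, 0, 0], [0, -0.028, 0], -1]
    - [[0, 0, 0], [0, -0.038, 0], -1]
    - [[0, 0, 0], [0, -0.048, 0], -1]

```text
t: 8.7
eef_pos: [512.2, 153.5, 50.1]
tcp_rot: [3.141, 0.0, 0.07]
ft_force: [0.4, -1.8, -3.9]
opening: 0.252
grip_force: 30.0
```

Request:
move_arm:
  plan:
    - [[0, 0, 0], [0, -0.01, 0], -1]
    - [[0, 0, 0], [0, -0.02, 0], -1]
    - [[0, 0, 0], [0, -0.028, 0], -1]
    - [[0, 0, 0], [0, -0.033, 0], -1]
    - [[0, 0, 0], [0, -0.033, 0], -1]

```text
t: 9.32
eef_pos: [510.0, 186.0, 50.2]
tcp_rot: [-3.141, -0.0, 0.07]
ft_force: [0.3, -0.2, -4.1]
opening: 0.252
grip_force: 30.0
```

Request:
move_arm:
  plan:
    - [[0, 0, 0], [0, 0.01, 0], -1]
    - [[0, 0, 0], [0, 0.03, 0], -1]
    - [[0, 0, 0], [0, 0.06, 0], -1]
    - [[0, 0, 0], [0, 0.09, 0], -1]
    - [[0, 0, 0], [0, 0.09, 0], -1]

```text
t: 9.95
eef_pos: [516.5, 93.1, 50.2]
tcp_rot: [3.141, 0.0, 0.067]
ft_force: [-0.5, -0.0, -2.8]
opening: 0.252
grip_force: 30.0
```

Run:
```python
from h import *
p=eyes.read_camera("side");b=p["img"]
cv2.imwrite("pics/c5.png",cv2.resize(b[120:400,200:480],(600,600),interpolation=2)[:,:,::-1])
for r in eyes.cut_out(p,"ring0")[:4]: print(r["score"],r["uv"],plane(p,r["uv"],12).round())
print(readout.state()["eef_pos"],readout.state()["ft_force"])
```

```text
0.86 [304.7, 322.2] [[552. 223.]]
0.58 [336.5, 318.8] [[508. 217.]]
0.55 [370.5, 320.4] [[462. 220.]]
[516.34362516  94.90129659  50.16792917] [ 0.47587471  0.23657431 -2.74004091]
```

View pics/c5.png

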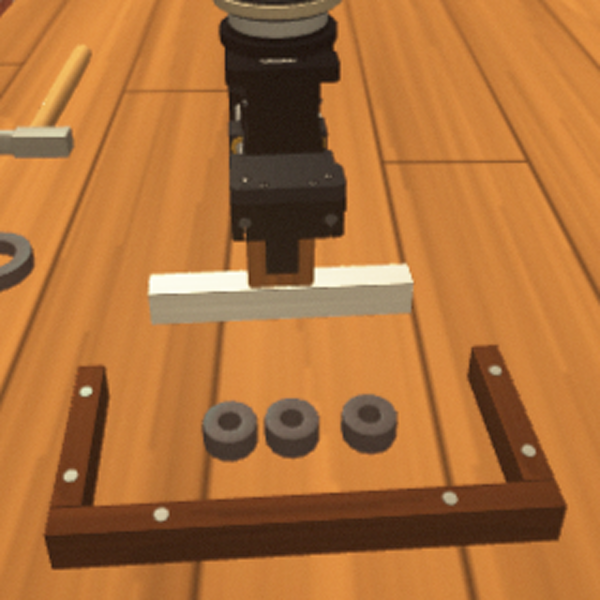

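The rings sit at crop positions (230,430), (292,427) and (369,422), well inside the bay, and the bar is outside it. I'll set it down and release.

Request:
move_arm:
  plan:
    - [[0, 0, 0], [0, 0, 0.001], -1]
    - [[0, 0, 0], [0, 0, 0.0017], -1]
    - [[0, 0, 0], [0, 0, 0.0017], -1]
    - [[0, 0, 0], [0, 0, 0.0017], 0]
    - [[0, 0, 0], [0, 0, 0.0017], 0.5]

```text
t: 10.68
eef_pos: [516.5, 96.0, 48.6]
tcp_rot: [3.141, -0.001, 0.07]
ft_force: [0.9, -0.7, 0.8]
opening: 0.409
grip_force: 0.0
```

Request:
move_arm:
  plan:
    - [[0, 0, 0], [0, 0, 0], 0.5]
    - [[0, 0, 0], [0, 0, 0], 0.5]
    - [[0, 0, 0], [0, 0, 0], 0.5]
    - [[0, 0, 0], [0, 0, 0], 0.5]
    - [[0, 0, 0], [0, 0, 0], 0.5]

```text
t: 11.3
eef_pos: [516.3, 95.9, 48.4]
tcp_rot: [3.142, 0.0, 0.07]
ft_force: [-0.1, -0.1, -0.1]
opening: 0.751
grip_force: 0.0
```

Request:
move_arm:
  plan:
    - [[0, 0, 0], [0, 0, -0.02], 0.5]
    - [[0, 0, 0], [0, 0, -0.05], 0.5]
    - [[0, 0, 0], [0, 0, -0.1], 0.5]
    - [[0, 0, 0], [0, 0, -0.14], 0.5]
    - [[0, 0, 0], [0, 0, -0.14], 0.5]

```text
t: 11.92
eef_pos: [517.3, 96.0, 191.1]
tcp_rot: [3.141, -0.005, 0.07]
ft_force: [-0.6, 0.5, -0.4]
opening: 0.75
grip_force: 0.0
```

Run:
```python
from h import *
p=eyes.read_camera("side");b=p["img"]
cv2.imwrite("pics/c6.png",cv2.resize(b[120:400,200:480],(600,600),interpolation=2)[:,:,::-1])
```

```text
(no output)
```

View pics/c6.png

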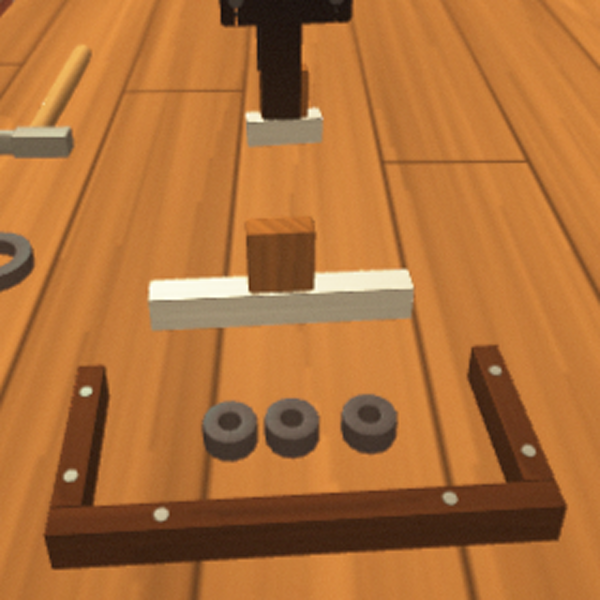

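The bar stands upright outside the mouth, at crop position (281,300). The rings lie flat inside the bay and the gripper is clear.

```bash
python3 -c "
from cell import env
print(env.job_done())"
```

```text
the job is handed in; nothing more can be done
None
```

All three ring sinkers were pushed with the long bar as one row into the bay, about 45 mm past the mouth by the camera, and the bar was left standing upright outside it. I handed the job in at about 12 s; no verdict was returned.

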